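# Gauge the keyed hub on the test shaft

## Task

Three drive hubs sit in the sliding carriage of the bench gauge, their keyways pointing different ways. Slide the carriage along its rails until the one hub whose keyway lines up with the key of the raised test shaft is centred under the shaft, then press the shaft's black cap down until the shaft is fully home in that hub. Do not bring the shaft down on the other two hubs, leave all hubs in their seats and do not disturb the things standing around.

Things in the scene. Friction and masses are not known exactly. Their poses are not given: they have to be found in the camera images.
- test_jig: Grey bench gauge, fixed. Origin: middle of the bed's underside, below the test shaft's axis. y axis: along the rails (the carriage slides to +y and -y); x axis: away from the robot, to the column behind the lane; z up. Bed 110 x 400 x 12 mm (x, y, z). Two steel guide rails at x = +-42 mm, 73 mm apart inside, tops 24 mm above the bench.
- press_head (a point): Centre of the top of the press head, on the shaft's axis, 150 mm above the bench. The head overhangs the lane, is 40 mm wide in the gauge's y, has its underside 115 mm above the bench, ends 20 mm before the shaft's axis (-x) and joins the column at x 74 to 106 mm (44 mm wide, up to 152 mm high).
- test_shaft (a joint): Travel of the vertical test shaft, m: 0 = fully raised, 0.044 = fully home (hard stop, cap down on the press head). About 4 to 7 N on the cap moves it slowly; it stays where it is left. A hub whose keyway does not line up stops it at about 0.031.
- shaft_tip (a point): Centre of the lower end of the steel test shaft, on its axis; 70 mm above the bench when raised, 18 mm above the hubs' tops; moves with the shaft. Shaft 24 mm diameter, the tip tapered (13 mm across at the end, full diameter 12 mm higher). A key 7 mm wide stands out of its side, starting 13 mm above the tip.
- shaft_key (a point): Outer face of the shaft's key, 17.5 mm from the shaft's axis, 28 mm above the tip. The horizontal direction from the shaft's axis to this point is the way the key points: away from the column (a thin white line on the cap shows the same direction).
- cap_top (a point): Centre of the flat top of the black round cap (44 mm diameter) of the test shaft; 210 mm above the bench when raised, 166 mm when home. Press it straight down here.
- carriage: Dark steel carriage, loose between the rails (1.5 mm play each side); about 1 kg with its hubs; 4 to 12 N slide it and it stays where left. Origin: middle of its underside, 12 mm above the bench; axes like the gauge's. Plate 70 x 198 x 10 mm; three square seats at y = -64, 0, +64 mm, walls 8 mm high, seat floor 22 mm above the bench, 1 mm play round each hub.
- push_plate_left (a point): Middle of the outer face of the upright push plate at the carriage's +y end (151 mm from the carriage's middle), 45 mm above the bench. The plate is 50 mm wide, 8 mm thick, its top 62 mm above the bench. Push it here to slide the carriage to -y.
- push_plate_right (a point): The same on the push plate at the carriage's -y end. Push it here to slide the carriage to +y.
- hub_p_mid (a point): Centre (half-way up) of a steel hub: square flange 56 x 56 x 10 mm, round boss 53 mm diameter, 30 mm high in all, top 52 mm above the bench; through bore 28 mm diameter with one keyway 12 mm wide reaching to 20.5 mm from the axis. The point's own +x axis points from the bore's axis to the keyway; z up. Which seat it sits in varies.
- hub_q_mid (a point): Centre of another hub of the same kind and size; +x axis of the point points towards its keyway. Which seat it sits in varies.
- hub_r_mid (a point): Centre of the third hub of the same kind and size; +x axis of the point points towards its keyway. Which seat it sits in varies.
- lampholder: Brown round lampholder, 43 mm diameter, 62 mm high, standing left of the gauge, bystander. Origin: centre of its underside.
- insulator: White spool-shaped insulator, 42 mm diameter, 46 mm high, standing right of the gauge, bystander. Origin: centre of its underside.
Mind the look-alikes: they are no part of the job. Leave any yellow look-alike of the part that bears hub_r_mid alone.

How it is judged:
On the way:
1. the matching hub is centred under the raised shaft, to within 6 mm (horizontal distance between hub_p_mid and shaft_tip below 0.006 m and value of joint test_shaft below 0.012 m), for 0.2 s.
At the end, for the whole second after the job is handed in: The test shaft is home (down at least 40 of its 44 mm) through the matching hub, whose axis is within 5 mm of the shaft's; all three hubs still sit down in their seats (less than 4 mm lifted, the tested one within 0.08 rad of level), and the carriage lies level (within 0.05 rad) and at rest (value of joint test_shaft above 0.04 m and horizontal distance between hub_p_mid and shaft_tip below 0.005 m and z of each of hub_p_mid, hub_q_mid, hub_r_mid in the frame of carriage below 0.029 m and angle between hub_p_mid's own z axis and vertical below 0.08 rad and angle between carriage's own z axis and vertical below 0.05 rad and linear speed of carriage below 0.01 m/s); the robot touches nothing.
It fails at once if the test shaft is brought down on a hub whose keyway does not line up (contact force between test_shaft and hub_q above 1 N or contact force between test_shaft and hub_r above 1 N).
It fails at once if a bystander is moved more than 3 cm (distance of any of lampholder, insulator from where it was at the start of the episode above 0.03 m).
It also fails if it takes over 37 s, if anything falls off the work surface, if the arm or the gripper's body presses on something with over 40 N, if the wrist force passes 120 N, or if a joint passes its speed limit or range.

## Robot

A 6-joint arm with a two-finger parallel gripper is mounted at the origin on the work surface; the furniture and walls round the work are solid. World frame = base frame: x ahead of the robot, y to its left, z up, the work surface at z = 0. Lengths are in m, angles in rad, forces in N, time in s.
With the tool pointing down it reaches from about 0.225 to 0.875 m from the base axis. Payload 3.4 kg.
Tool frame: the origin (TCP) lies at the very end of the fingers, on their centre line; the grasp point (between the pads) lies 19 mm behind it (grip_depth is the distance from the TCP to the grasp point, in m); x points along the fingers, z is the direction in which the jaws open and shut, and the axes are right-handed (so a half turn about x gives the same grasp; the last joint's range is limited). The gripper opens to 85 mm and grips with 20 to 120 N. Pads are 22 mm wide; open, the fingers measure 114 mm over their backs; the gripper's body (76 mm by 85 mm) begins 54 mm behind the grasp point. The pads swing forward as they close: fully open they stand 13 mm farther back than shut.
Start: joints at [1.179, 0.276, 1.505, -0, 1.361, -0.121], TCP at [0.154, 0.554, 0.231] pointing down, gripper open.
Joint ranges: [-2.89, 2.89], [-0.75, 2.08], [0.22, 2.7], [-1.18, 4.32], [0.11, 2.71], [-2.7, 2.7]. Speed limits (rad/s): [2.57, 2.57, 3.14, 3.14, 3.14, 3.14].

## Interface

Orientations are given as a unit quaternion [w, x, y, z].
In Python, from rig import get_state, get_image, sign_off, grip_depth gives the robot as it stands. The module is installed in compiled form; this text tells all that it offers.
- The arm moves only by the tool arm_command, never from a script. Its argument "series" is a list of rows, each an object with "dp": the shift along the tool's x, y, z scaled (see below), a list of three; "angular": the turn, a rotation vector about the tool's x, y, z scaled (see below), a list of three; "gripper": the finger opening in mm, from 0 to 85.4. A call has exactly 8 rows; each row shifts and turns the pose as measured when the row begins, along the tool's axes as they then stand; what a row does not reach is not made up. The controller multiplies each number of a shift by 0.12 m and each number of a turn by 90 degrees. A row lasts 1/8 s, in which the tool goes at most 62.5 mm and 10.7 degrees, less where a joint would pass 70% of its speed; a pose out of reach is approached as far as the arm can. A call with a number of a shift or a turn outside -1 to 1 is refused whole. A call with a gripper value outside its range is refused whole. The fingers move at their own pace and stop on an object; "grip_force" is the grip in N (left out, the last holds). Time passes only in rows, so rows that do not move let the fingers close, or fill a call up. It gives the time, the measured TCP pose, the force and the opening at its end, in the units of the state.
- get_state(): the state, without advancing time (a new reading comes with each control period).
- get_image(name): name is "scene" or "top" or "wrist"; returns a dict with "image" (480x640x3 uint8, blue, green, red), "depth" (480x640 float32, m along the optical axis (not along the pixel's ray), 0 where there is no reading), "mtx" (3x3 intrinsics, pixels), "view" (4x4, takes a point from world to camera coordinates); the wrist camera has in their place "mount" (4x4, takes a point from camera to tool coordinates, whose origin is the TCP and whose axes are the tool frame's). Camera axes: x right, y up, looking along -z (the intrinsics and any distortion apply to the point x, -y, -z); pixel columns grow to the right and rows downward; lengths in m; the calibration is good to about 2 mm. The wrist camera is an equidistant fisheye: a pixel r from the principal point sees the ray r / f radians off the axis. A picture is of the moment at which its call begins: read the wrist's pose just before it.
- sign_off(): hands the job in, once; it reports no verdict.
The state is a dict: "clock": time; "qpos": joint angles; "qd": joint speeds; "effort": joint torques, N m; "position": TCP position; "ee_rot": TCP orientation; "contact_force": force on the tool from outside, world axes, zero at the start; "moment": the same for the moment, N m; "width": finger opening in m.
Only numpy, scipy, OpenCV 4.12 (cv2) and the standard library are available. Lean on these libraries where they do the work, as an engineer would, in place of code of your own. Each camera call takes 0.05 s, during which the arm holds its last target. There are 200 camera calls.

## Working session

There is one attempt and no reset: what is moved stays moved. The work goes in short steps, Python scripts to look and compute and a tool call to move; the robot and the scene stay as the last step left them, time stands still between calls to the robot, and variables do not carry over. Pictures are saved under pics/ and viewed, about 8 in all and at most 12, crops included, and the job is handed in when it is done.

Besides the shell and the picture viewer there is one more tool, called by a JSON object that holds its "op" and its "data". arm_command: Moves the arm, as the interface text tells. Its arguments: {"type":"object","properties":{"series":{"type":"array","items":{"type":"object","properties":{"dp":{"type":"array","items":{"type":"number"}},"angular":{"type":"array","items":{"type":"number"}},"gripper":{"type":"number"}}}},"grip_force":{"type":"number"}},"required":["series"]}

```bash
mkdir -p pics; cat > h.py <<'E'
import numpy as np, cv2
from rig import *
def save(name,fn,crop=None,scale=1):
    d=get_image(name); im=d["image"]
    np.savez(f"pics/{fn}.npz",**{k:v for k,v in d.items()})
    cv2.imwrite(f"pics/{fn}.png",im); return d
def world(d,u,v,z=None):
    """pixel -> world; by depth or on the plane of height z"""
    K=d["mtx"];V=np.linalg.inv(d["view"])
    r=np.array([(u-K[0,2])/K[0,0],-(v-K[1,2])/K[1,1],-1.])
    o=V[:3,3]; w=V[:3,:3]@r
    t=d["depth"][int(round(v)),int(round(u))] if z is None else (z-o[2])/w[2]
    return o+t*w
def proj(d,p):
    c=d["view"]@np.append(p,1); K=d["mtx"]
    return K[0,0]*c[0]/-c[2]+K[0,2], K[1,1]*c[1]/c[2]+K[1,2]
E
python3 - <<'E'
from h import *
for n in("scene","top"):
    d=save(n,n+"0"); print(n,d["mtx"].tolist(),d["view"].round(3).tolist(),[k for k in d])
print(get_state(),grip_depth)
E
```

```text
scene [[494.3098161478615, 0.0, 324.1446086377513], [0.0, 494.3098161478615, 247.56273381704142], [0.0, 0.0, 1.0]] [[-0.977, 0.214, -0.008, 0.504], [-0.175, -0.775, 0.607, -0.072], [0.123, 0.594, 0.795, -1.318], [0.0, 0.0, 0.0, 1.0]] ['image', 'depth', 'mtx', 'view']
top [[550.1924203840589, 0.0, 313.21161269857197], [0.0, 550.1924203840589, 231.93327708775834], [0.0, 0.0, 1.0]] [[-0.019, -1.0, -0.002, -0.062], [0.993, -0.019, 0.116, -0.492], [-0.117, -0.0, 0.993, -1.656], [0.0, 0.0, 0.0, 1.0]] ['image', 'depth', 'mtx', 'view']
{'clock': 0.1, 'qpos': array([ 1.17901363e+00,  2.76518647e-01,  1.50601479e+00,  2.60746046e-05,
        1.36069407e+00, -1.21001360e-01]), 'qd': array([-0.00121576, -0.001835  , -0.00359303,  0.00115766, -0.00073506,
       -0.00148692]), 'effort': array([ 2.59403401e-03, -4.17701411e+01, -2.46407157e+01, -7.71926352e-05,
        5.72203891e-03,  2.06810466e-05]), 'position': array([0.15361874, 0.55360931, 0.2305304 ]), 'ee_rot': array([ 0.56241048, -0.42821788,  0.56341757,  0.42765003]), 'contact_force': array([ 0.02228031, -1.0781983 ,  1.08158577]), 'moment': array([0.00157876, 0.03654658, 0.06358236]), 'width': 0.08522244230098137} 0.0187
```

View pics/scene0.png

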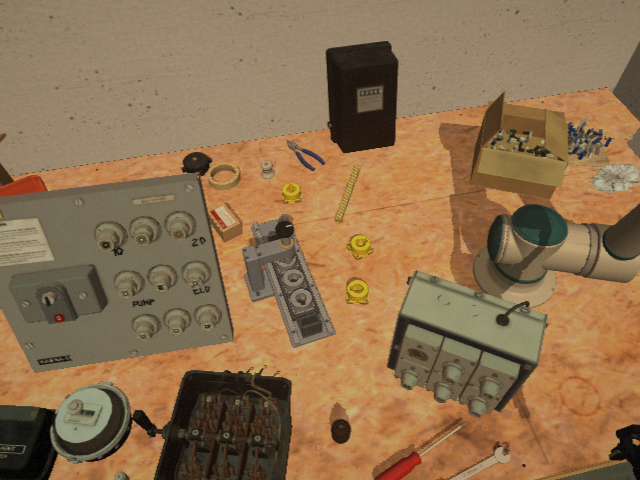

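View pics/top0.png

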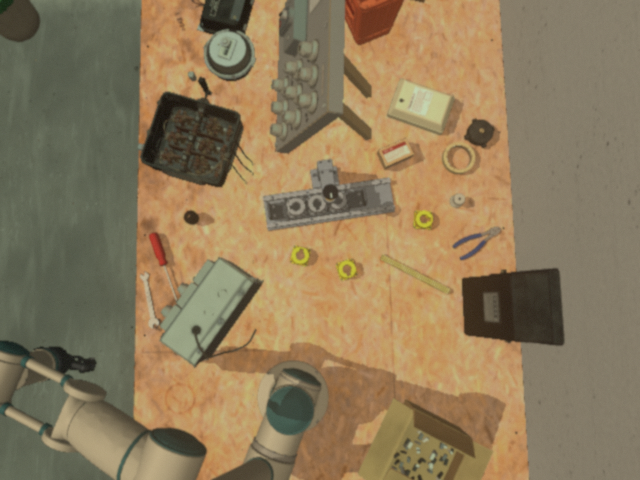

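```bash
python3 - <<'E'
import cv2,numpy as np
a=cv2.imread("pics/top0.png")[150:240,255:405];b=cv2.imread("pics/scene0.png")[205:355,235:345]
a=cv2.resize(a,None,fx=5.3,fy=5.3,interpolation=cv2.INTER_CUBIC)
b=cv2.resize(b,(440,600),interpolation=cv2.INTER_CUBIC)
cv2.imwrite("pics/c1.png",a);cv2.imwrite("pics/c2.png",b)
E
```

```text
(no output)
```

View pics/c1.png

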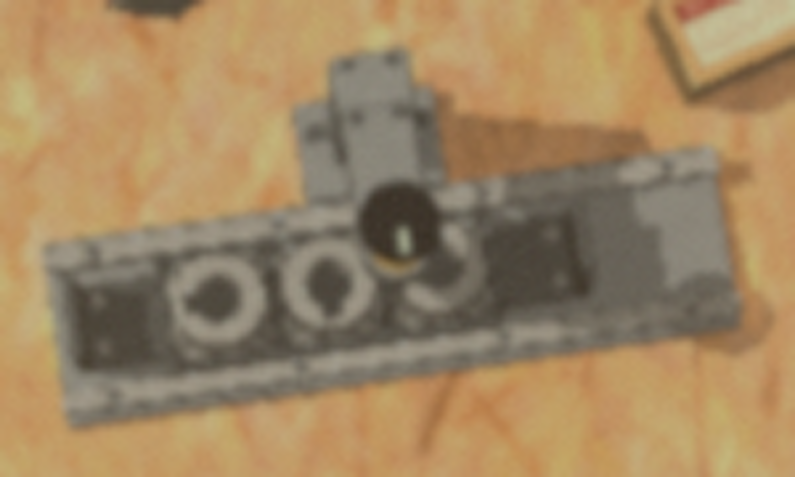

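View pics/c2.png

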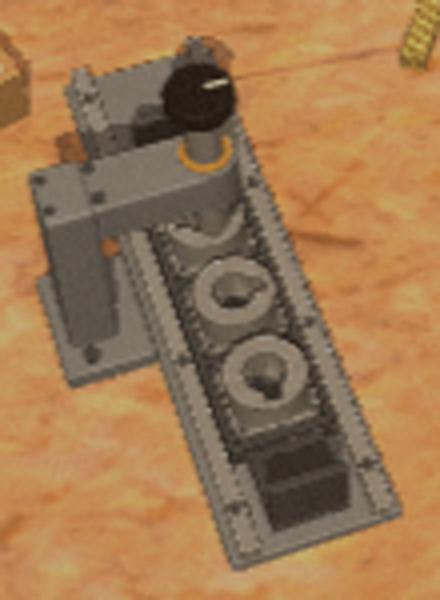

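```bash
cat > fit.py <<'E'
from h import *
from scipy.optimize import least_squares
T=dict(np.load("pics/top0.npz"));S=dict(np.load("pics/scene0.npz"))
t=lambda u,v:((u+.5)/5.3-.5+255,(v+.5)/5.3-.5+150)
s=lambda u,v:((u+.5)/4-.5+235,(v+.5)/4-.5+205)
# gauge-frame points; carriage ones move by c
obs=[(T,t(45,248),(.055,.2,.010),0),(T,t(72,425),(-.055,.2,.010),0),(T,t(740,325),(-.055,-.2,.010),0),(T,t(718,150),(.055,-.2,.010),0),
(T,t(399,222),(0,0,.21),0),(S,s(199,97),(0,0,.21),0),(S,s(237,568),(.055,.2,.008),0),(S,s(400,512),(-.055,.2,.008),0),
(T,t(218,300),(0,.064,.052),1),(T,t(327,283),(0,0,.052),1),(S,s(235,291),(0,0,.052),1),(S,s(266,372),(0,.064,.052),1)]
def G(p,q,c):
    x,y,z=q; y+=c; a=p[2]
    return np.array([p[0]+np.cos(a)*x-np.sin(a)*y,p[1]+np.sin(a)*x+np.cos(a)*y,z])
f=lambda p:np.array([np.subtract(proj(d,G(p,q,p[3]*k)),o) for d,o,q,k in obs]).ravel()
r=least_squares(f,[.55,-.1,.1,.05],loss="soft_l1");p=r.x
if __name__=="__main__":
    print(p,f(p).reshape(-1,2).round(1).tolist())
    print("plate L",G(p,(0,.151,.045),p[3]),"shaft",G(p,(0,0,.21),0))
    for n,px in (("lamp",(191,217)),("ins",(458,201))): print(n,world(T,*px))
    print(world(T,*t(399,210)),world(T,*t(327,255)))
E
python3 fit.py
```

```text
[ 0.58176385 -0.12176209  0.12785347  0.0382758 ] [[-0.4, -1.0], [-0.7, 0.3], [0.7, 0.4], [-0.9, -1.0], [0.6, -0.3], [0.4, -2.2], [-0.8, 0.2], [1.4, 0.1], [-0.0, -0.3], [0.3, -0.1], [0.3, 0.0], [0.3, 0.1]]
plate L [0.55763016 0.06596882 0.045     ] shaft [ 0.58176385 -0.12176209  0.21      ]
lamp [0.5405586  0.29712696 0.05415956]
ins [ 0.57421249 -0.51360757  0.05164039]
[ 0.58829237 -0.12029125  0.20431322] [ 0.5941069  -0.08333032  0.04441457]
```

```bash
cat > nav.py <<'E'
from h import *
from scipy.spatial.transform import Rotation as Ro
def st():
    s=get_state();q=s["ee_rot"];R=Ro.from_quat(np.r_[q[1:],q[0]]);return s,R
def to(p,R2=None):
    s,R=st();print("clk",round(s["clock"],2),"pos",s["position"].round(4),"F",s["contact_force"].round(1),"w",round(s["width"],4))
    print(" dp total/0.12:",(R.inv().apply(np.array(p)-s["position"])/.12).round(4))
    if R2 is not None: print(" ang total/90deg:",((R.inv()*R2).as_rotvec()/(np.pi/2)).round(4))
def down(a): # x down, z (jaw) along horizontal angle a
    x=np.array([0,0,-1.]);z=np.array([np.cos(a),np.sin(a),0]);return Ro.from_matrix(np.c_[x,np.cross(z,x),z])
E
python3 - <<'E'
from nav import *;import fit
T=fit.T
s,R=st();print(R.as_matrix().round(3).tolist())
print("jaw ang",np.arctan2(R.as_matrix()[1,2],R.as_matrix()[0,2]))
for a in(.128,.128+np.pi/2,.128-np.pi/2,.128+np.pi):to((.545,.12,.13),down(a))
for px in((200,280),(220,300),(240,285),(180,335),(175,130)):print(px,world(T,*px).round(3))
E
```

```text
[[-0.001, -0.964, 0.267], [-0.002, 0.267, 0.964], [-1.0, 0.0, -0.002]]
jaw ang 1.300009713223755
clk 0.1 pos [0.1536 0.5536 0.2305] F [ 0.  -1.1  1.1] w 0.0852
 dp total/0.12: [ 0.8411 -4.1094 -2.608 ]
 ang total/90deg: [ 7.461e-01 -1.000e-03  5.000e-04]
clk 0.1 pos [0.1536 0.5536 0.2305] F [ 0.  -1.1  1.1] w 0.0852
 dp total/0.12: [ 0.8411 -4.1094 -2.608 ]
 ang total/90deg: [-0.2539 -0.001  -0.0003]
clk 0.1 pos [0.1536 0.5536 0.2305] F [ 0.  -1.1  1.1] w 0.0852
 dp total/0.12: [ 0.8411 -4.1094 -2.608 ]
 ang total/90deg: [ 1.7461e+00 -5.0000e-04  1.4000e-03]
clk 0.1 pos [0.1536 0.5536 0.2305] F [ 0.  -1.1  1.1] w 0.0852
 dp total/0.12: [ 0.8411 -4.1094 -2.608 ]
 ang total/90deg: [-1.2539e+00 -5.0000e-04 -1.1000e-03]
(200, 280) [0.344 0.234 0.225]
(220, 300) [0.29  0.176 0.251]
(240, 285) [0.328 0.123 0.254]
(180, 335) [0.202 0.278 0.257]
(175, 130) [0.81  0.346 0.063]
```

{"op": "arm_command", "data": {"series": [{"dp": [-0.06, -0.446, -0.067], "angular": [0, 0, 0], "gripper": 0}, {"dp": [-0.06, -0.446, -0.067], "angular": [0, 0, 0], "gripper": 0}, {"dp": [-0.06, -0.446, -0.067], "angular": [0, 0, 0], "gripper": 0}, {"dp": [-0.06, -0.446, -0.067], "angular": [0, 0, 0], "gripper": 0}, {"dp": [-0.06, -0.446, -0.067], "angular": [0, 0, 0], "gripper": 0}, {"dp": [-0.06, -0.446, -0.067], "angular": [0, 0, 0], "gripper": 0}, {"dp": [-0.06, -0.446, -0.067], "angular": [0, 0, 0], "gripper": 0}, {"dp": [0, 0, 0], "angular": [-0.11, 0, 0], "gripper": 0}]}}

```text
clock: 1.1
position: [0.5091, 0.3947, 0.2766]
ee_rot: [0.519, -0.477, 0.525, 0.477]
contact_force: [-1.2, 1.5, -0.4]
width: -0.0003
```

```bash
python3 - <<'E'
from nav import *
to((.55,.115,.13),down(.128+np.pi/2))
E
```

```text
clk 1.1 pos [0.5091 0.3947 0.2766] F [-1.2  1.5 -0.4] w -0.0003
 dp total/0.12: [ 1.2341 -0.5546 -2.2829]
 ang total/90deg: [-0.1385 -0.0039 -0.0039]
```

{"op": "arm_command", "data": {"series": [{"dp": [0, 0, 0], "angular": [-0.07, 0, 0], "gripper": 0}, {"dp": [0, 0, 0], "angular": [-0.07, -0.004, -0.004], "gripper": 0}, {"dp": [0.204, -0.007, -0.393], "angular": [0, 0, 0], "gripper": 0}, {"dp": [0.204, -0.007, -0.393], "angular": [0, 0, 0], "gripper": 0}, {"dp": [0.204, -0.007, -0.393], "angular": [0, 0, 0], "gripper": 0}, {"dp": [0.204, -0.007, -0.393], "angular": [0, 0, 0], "gripper": 0}, {"dp": [0.204, -0.007, -0.393], "angular": [0, 0, 0], "gripper": 0}, {"dp": [0.204, -0.007, -0.393], "angular": [0, 0, 0], "gripper": 0}]}}

```text
clock: 2.1
position: [0.555, 0.11, 0.1226]
ee_rot: [0.463, -0.534, 0.463, 0.535]
contact_force: [0.2, -0.6, 0.9]
width: -0.0
```

```bash
python3 - <<'E'
from nav import *
import fit
to((.555,.1,.038),down(.128+np.pi/2))
s,R=st(); d=save("wrist","w1")
print(d["mtx"].tolist(),d["mount"].round(4).tolist(),s["position"].tolist(),s["ee_rot"].tolist())
E
```

```text
clk 2.1 pos [0.555  0.11   0.1226] F [ 0.2 -0.6  0.9] w -0.0
 dp total/0.12: [ 0.7051  0.0118 -0.0834]
 ang total/90deg: [ 0.0097  0.0011 -0.0002]
[[371.64829954431775, 0.0, 320.50292597282277], [0.0, 371.64829954431775, 247.51702297769998], [0.0, 0.0, 1.0]] [[0.0009, 0.2644, -0.9644, -0.1433], [0.0005, 0.9644, 0.2644, 0.0654], [1.0, -0.0008, 0.0007, -0.0002], [0.0, 0.0, 0.0, 1.0]] [0.5550132003355266, 0.10996566018473496, 0.1226232666862622] [0.4632430392819698, -0.533983202292283, 0.4626326181305546, 0.5350129782240339]
```

View pics/w1.png

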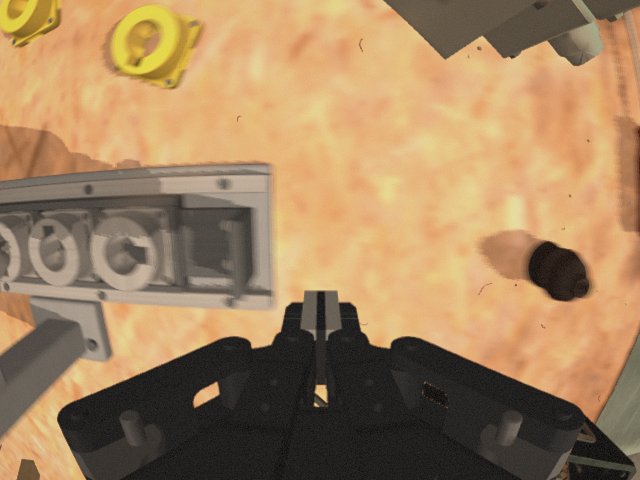

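```bash
cat >> nav.py <<'E'
def wray(d,pos,R,u,v,z):
    K=d["mtx"];x=(u-K[0,2])/K[0,0];y=(v-K[1,2])/K[1,1];th=np.hypot(x,y);k=np.sin(th)/max(th,1e-9)
    r=np.array([k*x,-k*y,-np.cos(th)]);M=d["mount"]
    o=pos+R.apply(M[:3,3]);w=R.apply(M[:3,:3]@r);return o+(z-o[2])/w[2]*w
E
cat > m1.py <<'E'
from nav import *
import fit
p=fit.p
d=dict(np.load("pics/w1.npz"));pos=np.array([0.555013,0.109966,0.122623]);q=[0.463243,-0.533983,0.462633,0.535013];R=Ro.from_quat(np.r_[q[1:],q[0]])
def g(w):
    e=w[:2]-p[:2];c,s=np.cos(p[2]),np.sin(p[2]);return np.array([c*e[0]+s*e[1],-s*e[0]+c*e[1]])
for n,u,v,z in(("corner-x",270,163,.012),("corner+x",274,306,.012),("rail",224,184,.024),("plate top outer",249,218,.062),("plate2",248,288,.062),("hubA",127,250,.052),("hubB",57,250,.052)):
    w=wray(d,pos,R,u,v,z);print(n,w.round(4),g(w).round(4))
E
python3 m1.py
```

```text
corner-x [0.5049 0.0677 0.012 ] [-0.052   0.1977]
corner+x [0.6092 0.0823 0.012 ] [0.0533 0.1989]
rail [0.5217 0.0401 0.024 ] [-0.0389  0.1682]
plate top outer [0.5343 0.0659 0.062 ] [-0.0232  0.1922]
plate2 [0.5766 0.0692 0.062 ] [0.0192 0.19  ]
hubA [ 0.5682 -0.0171  0.052 ] [-1.000e-04  1.055e-01]
hubB [ 0.5774 -0.0796  0.052 ] [0.0011 0.0424]
```

{"op": "arm_command", "data": {"series": [{"dp": [0.235, 0.01, 0], "angular": [0.01, 0.001, 0], "gripper": 0}, {"dp": [0.235, 0.01, 0], "angular": [0, 0, 0], "gripper": 0}, {"dp": [0.235, 0, 0], "angular": [0, 0, 0], "gripper": 0}, {"dp": [0, 0, -0.06], "angular": [0, 0, 0], "gripper": 0}, {"dp": [0, 0, -0.06], "angular": [0, 0, 0], "gripper": 0}, {"dp": [0, 0, -0.06], "angular": [0, 0, 0], "gripper": 0}, {"dp": [0, 0, -0.06], "angular": [0, 0, 0], "gripper": 0}, {"dp": [0, 0, -0.06], "angular": [0, 0, 0], "gripper": 0}]}}

```text
clock: 3.15
position: [0.5547, 0.0652, 0.0331]
ee_rot: [0.467, -0.527, 0.472, 0.53]
contact_force: [-0.8, 5.2, -3.4]
width: 0.0001
```

```bash
cat > m2.py <<'E'
import sys
from nav import *
import fit
p=fit.p
def g(w):
    e=np.array(w)[:2]-p[:2];c,s=np.cos(p[2]),np.sin(p[2]);return np.array([c*e[0]+s*e[1],-s*e[0]+c*e[1]])
def gauge_state():
    s,R=st();print("clk",s["clock"],"pos",s["position"].round(4),"gauge",g(s["position"]).round(4),"F",s["contact_force"].round(1));return s,R
if __name__=="__main__":
    s,R=gauge_state();to(fit.G(p,(0,.165,.04),0),down(.128+np.pi/2));d=save("wrist",sys.argv[1])
    np.savez(f"pics/{sys.argv[1]}_pose.npz",pos=s["position"],q=R.as_quat())
E
python3 m2.py w2
```

```text
clk 3.15 pos [0.5547 0.0652 0.0331] gauge [-0.003   0.1889] F [-0.8  5.2 -3.4]
clk 3.15 pos [0.5547 0.0652 0.0331] F [-0.8  5.2 -3.4] w 0.0001
 dp total/0.12: [-0.0577 -0.0263 -0.199 ]
 ang total/90deg: [-0.0061 -0.0007 -0.0055]
```

View pics/w2.png

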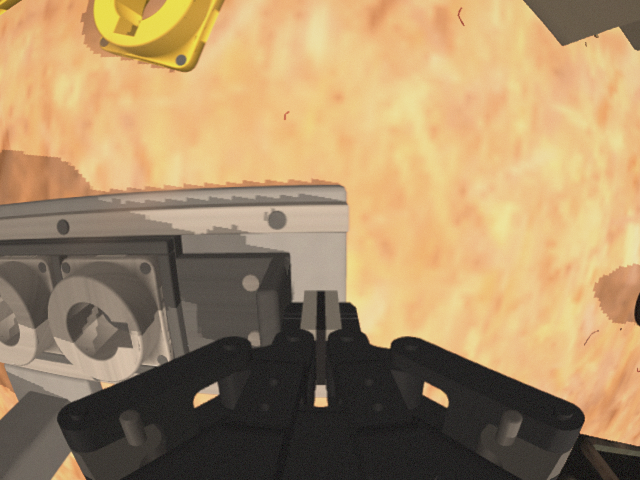

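```bash
cat > m3.py <<'E'
import sys
from m2 import *
def ld(n):
    z=np.load(f"pics/{n}_pose.npz");return dict(np.load(f"pics/{n}.npz")),z["pos"],Ro.from_quat(z["q"])
if __name__=="__main__":
    a=ld("w2")
    for n,u,v,z in(("corner-x",346,187,.012),("rail end",347,208,.024),("plate top outer",290,253,.062),("hubA",108,315,.052)):
        w=wray(*a,u,v,z);print(n,w.round(4),g(w).round(4))
E
python3 m3.py
```

```text
corner-x [0.5054 0.0705 0.012 ] [-0.0512  0.2004]
rail end [0.513  0.0711 0.024 ] [-0.0436  0.2   ]
plate top outer [0.5242 0.0515 0.062 ] [-0.035   0.1792]
hubA [ 0.5637 -0.0239  0.052 ] [-0.0055  0.0994]
```

{"op": "arm_command", "data": {"series": [{"dp": [-0.02, -0.01, -0.05], "angular": [-0.006, 0, -0.005], "gripper": 0}, {"dp": [-0.02, -0.01, -0.05], "angular": [0, 0, 0], "gripper": 0}, {"dp": [-0.01, 0, -0.05], "angular": [0, 0, 0], "gripper": 0}, {"dp": [0, 0, -0.05], "angular": [0, 0, 0], "gripper": 0}, {"dp": [0, 0, 0], "angular": [0, 0, 0], "gripper": 0}, {"dp": [0, 0, 0], "angular": [0, 0, 0], "gripper": 0}, {"dp": [0, 0, 0], "angular": [0, 0, 0], "gripper": 0}, {"dp": [0, 0, 0], "angular": [0, 0, 0], "gripper": 0}]}}

```text
clock: 4.2
position: [0.5594, 0.0404, 0.0395]
ee_rot: [0.467, -0.53, 0.468, 0.531]
contact_force: [-0.4, 2.3, -2.0]
width: -0.0002
```

```bash
python3 m2.py w3; python3 - <<'E'
from h import *
S=save("scene","scene1");T=save("top","top1")
import cv2
a=cv2.resize(T["image"][170:235,255:405],None,fx=5.3,fy=5.3,interpolation=cv2.INTER_CUBIC)
b=cv2.resize(S["image"][235:325,245:345],None,fx=5.3,fy=5.3,interpolation=cv2.INTER_CUBIC)
w=cv2.imread("pics/w3.png")[150:400,0:400]
im=np.zeros((600,800,3),np.uint8);im[:250,:400]=w
b=b[:345,:]
im[255:600,:530]=b[:345,:530]
a=a[:,:]; a=cv2.resize(a,(400,173));im[0:173,400:800]=a
cv2.imwrite("pics/m3.png",im)
E
```

```text
clk 4.2 pos [0.5594 0.0404 0.0395] gauge [-0.0015  0.1637] F [-0.4  2.3 -2. ]
clk 4.2 pos [0.5594 0.0404 0.0395] F [-0.4  2.3 -2. ] w -0.0002
 dp total/0.12: [-0.0046 -0.0125  0.0107]
 ang total/90deg: [-0.0006 -0.     -0.0016]
```

View pics/m3.png

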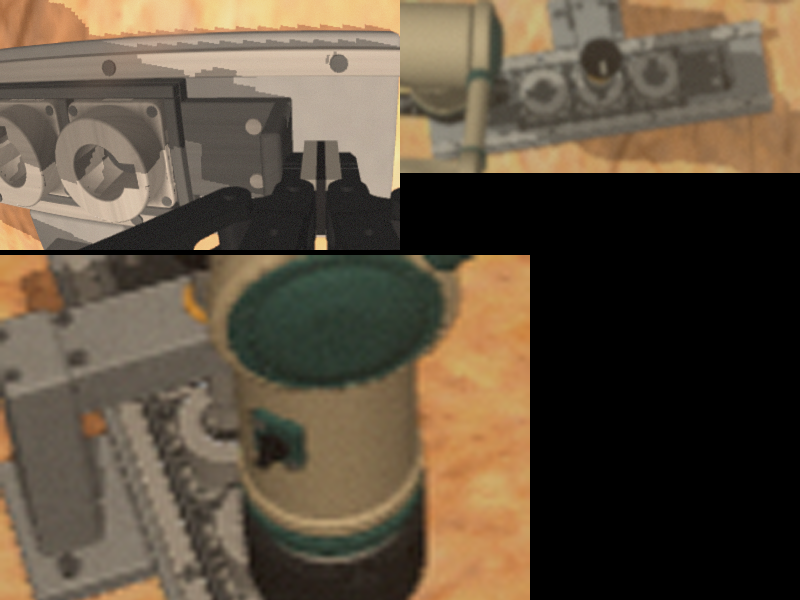

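```bash
cat > m4.py <<'E'
from m3 import *
a=ld("w3")
for n,u,v,z in(("corner-x",401,182,.012),("bed end",402,222,.012),("plate top outer",291,247,.062),("hubA",113,318,.052),("hubB",12,317,.052)):
    w=wray(*a,u,v,z);print(n,w.round(4),g(w).round(4))
T1=dict(np.load("pics/top1.npz"))
k=400/150
for n,x,y in(("hubA",547,90),("hubC",655,72)):
    w=world(T1,255+(x-399.5)/k-.5,170+(y+.5)/k-.5,.052);print(n,w.round(4),g(w).round(4))
E
python3 m4.py
```

```text
corner-x [0.5047 0.071  0.012 ] [-0.0518  0.201 ]
bed end [0.5235 0.0747 0.012 ] [-0.0327  0.2023]
plate top outer [0.5286 0.0262 0.062 ] [-0.0339  0.1535]
hubA [ 0.5737 -0.0501  0.052 ] [0.0011 0.0721]
hubB [ 0.5884 -0.1196  0.052 ] [0.0068 0.0013]
hubA [ 0.5755 -0.0632  0.052 ] [0.0012 0.0588]
hubC [ 0.5939 -0.1868  0.052 ] [ 0.0037 -0.0661]
```

{"op": "arm_command", "data": {"series": [{"dp": [0, 0, 0.17], "angular": [0, 0, 0], "gripper": 0}, {"dp": [-0.33, 0, 0], "angular": [0, 0, 0], "gripper": 0}, {"dp": [-0.33, 0, 0], "angular": [0, 0, 0], "gripper": 0}, {"dp": [-0.33, 0, 0], "angular": [0, 0, 0], "gripper": 0}, {"dp": [0, 0.2, -0.23], "angular": [0, 0, 0], "gripper": 0}, {"dp": [0, 0.2, -0.23], "angular": [0, 0, 0], "gripper": 0}, {"dp": [0, 0.2, -0.23], "angular": [0, 0, 0], "gripper": 0}, {"dp": [0, 0, 0], "angular": [0, 0, 0], "gripper": 0}]}}

```text
clock: 5.35
position: [0.4997, -0.0292, 0.1672]
ee_rot: [-0.466, 0.538, -0.465, -0.527]
contact_force: [0.2, -0.3, -0.4]
width: 0.0001
```

```bash
python3 m2.py w4
```

```text
clk 5.35 pos [ 0.4997 -0.0292  0.1672] gauge [-0.0696  0.1023] F [ 0.2 -0.3 -0.4]
clk 5.35 pos [ 0.4997 -0.0292  0.1672] F [ 0.2 -0.3 -0.4] w 0.0001
 dp total/0.12: [ 1.0607 -0.5715  0.5317]
 ang total/90deg: [ 0.0041 -0.0076  0.0073]
```

View pics/w4.png

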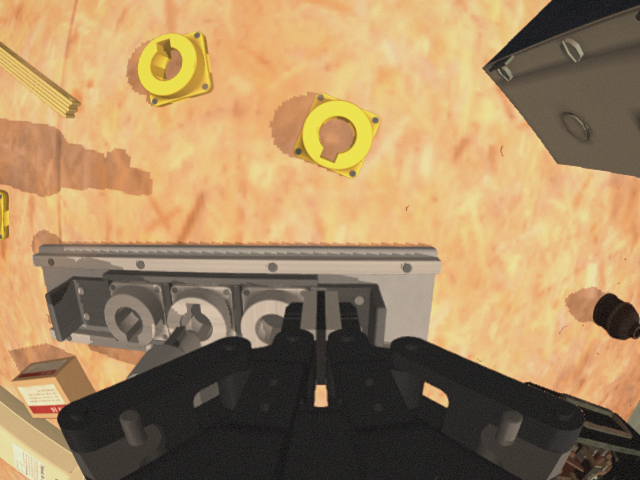

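```bash
python3 - <<'E'
import cv2
a=cv2.imread("pics/w4.png")[270:390,85:285];cv2.imwrite("pics/c4.png",cv2.resize(a,None,fx=4,fy=4,interpolation=cv2.INTER_CUBIC))
E
```

```text
(no output)
```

View pics/c4.png

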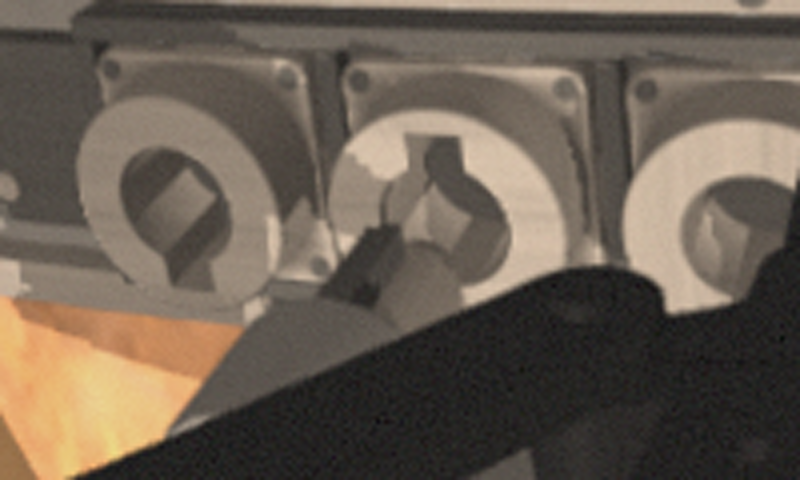

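```bash
cat > m5.py <<'E'
from m3 import *
a=ld("w4")
f=lambda x,y:(85+(x+.5)/4-.5,270+(y+.5)/4-.5)
def P(n,uv,z):
    w=wray(*a,*uv,z);print(n,g(w).round(4))
P("bed-y corner",(34,263),.018);P("bed+y corner",(439,262),.018)
P("tip",f(430,270),.07)
P("keyway end mid",f(435,135),.052);P("kL",f(405,137),.052);P("kR",f(465,137),.052)
P("bossB L",f(328,212),.052);P("bossB R",f(565,212),.052);P("boss top",f(440,110),.052)
P("boreB L",f(383,212),.052);P("boreB R",f(510,225),.052)
P("hubleft L",f(80,185),.052);P("hubleft R",f(283,220),.052);P("bossC L",f(622,212),.052)
P("plate +y top outer -x",(384,294),.062)
P("plate -y top outer -x",(50,290),.062)
E
python3 m5.py
```

```text
bed-y corner [-0.0328 -0.2033]
bed+y corner [-0.0413  0.2013]
tip [0.0053 0.0018]
keyway end mid [-0.0154 -0.0004]
kL [-0.0146 -0.0071]
kR [-0.0153  0.006 ]
bossB L [ 0.0038 -0.0274]
bossB R [0.0004 0.0254]
boss top [-0.0209  0.0013]
boreB L [ 0.0028 -0.0145]
boreB R [0.0041 0.0134]
hubleft L [ 0.0024 -0.0907]
hubleft R [ 0.0065 -0.0386]
bossC L [-0.0002  0.0373]
plate +y top outer -x [-0.0309  0.1472]
plate -y top outer -x [-0.0232 -0.1428]
```

```bash
cat > m6.py <<'E'
from m3 import *
d,pos,R=ld("w4");M=np.linalg.inv(d["mount"]);K=d["mtx"]
def wp(w):
    t=R.inv().apply(np.array(w)-pos);c=M[:3,:3]@t+M[:3,3];th=np.arctan2(np.hypot(c[0],c[1]),-c[2]);r=np.hypot(c[0],c[1])
    return K[0,0]*th*c[0]/r+K[0,2],K[1,1]*th*-c[1]/r+K[1,2]
S=8;o=(150,310)
im=d["image"][310:375,150:245];im=cv2.resize(im,None,fx=S,fy=S,interpolation=cv2.INTER_CUBIC);im=cv2.convertScaleAbs(im,alpha=1.3,beta=20)
th=np.linspace(0,2*np.pi,60)
def draw(cx,cy,z,r,col):
    P=np.array([wp(fit.G(p,(cx+r*np.cos(t),cy+r*np.sin(t),z),0)) for t in th])
    P=((P-o+.5)*S-.5).astype(int);cv2.polylines(im,[P],True,col,1)
raw=im.copy()
draw(.0055,-.0008,.052,.0265,(255,0,0));draw(.0055,-.0008,.052,.014,(255,0,0))
draw(.0055,-.0008,.07,.0065,(0,255,0));draw(.0055,-.0008,.082,.012,(0,255,0))
cv2.imwrite("pics/o6.png",im[:, :]);print(im.shape)
E
python3 m6.py
```

```text
(520, 760, 3)
```

View pics/o6.png

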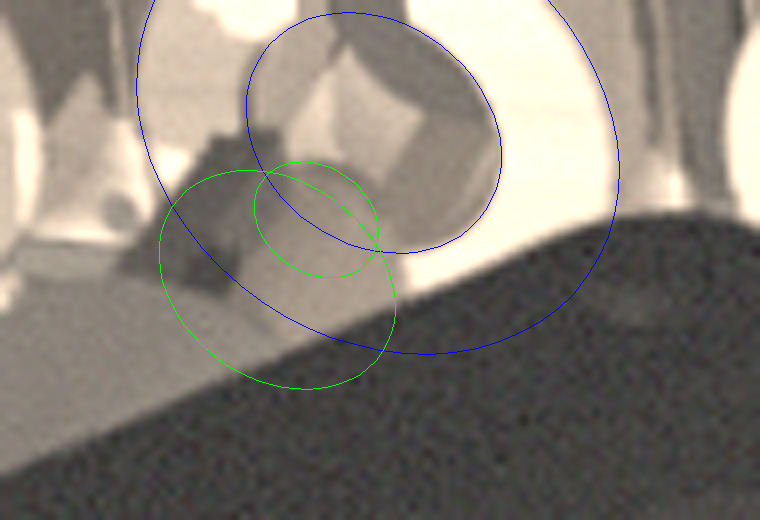

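{"op": "arm_command", "data": {"series": [{"dp": [-0.285, 0, 0], "angular": [0.004, -0.007, 0.007], "gripper": 0}, {"dp": [-0.285, 0, 0], "angular": [0, 0, 0], "gripper": 0}, {"dp": [0, -0.2, -0.28], "angular": [0, 0, 0], "gripper": 0}, {"dp": [0, -0.2, -0.28], "angular": [0, 0, 0], "gripper": 0}, {"dp": [0, -0.2, -0.28], "angular": [0, 0, 0], "gripper": 0}, {"dp": [0, 0, 0], "angular": [0, 0, 0], "gripper": 0}, {"dp": [0, 0, 0], "angular": [0, 0, 0], "gripper": 0}, {"dp": [0, 0, 0], "angular": [0, 0, 0], "gripper": 0}]}}

```text
clock: 6.4
position: [0.5931, -0.1113, 0.2401]
ee_rot: [-0.466, 0.536, -0.462, -0.531]
contact_force: [-0.4, 0.2, 0.0]
width: -0.0
```

```bash
python3 - <<'E'
from m2 import *
gauge_state();to(fit.G(p,(.002,0,.21),0),down(.128+np.pi/2))
E
```

```text
clk 6.4 pos [ 0.5931 -0.1113  0.2401] gauge [0.0126 0.0089] F [-0.4  0.2  0. ]
clk 6.4 pos [ 0.5931 -0.1113  0.2401] F [-0.4  0.2  0. ] w -0.0
 dp total/0.12: [ 0.2498  0.0917 -0.0728]
 ang total/90deg: [ 0.007  -0.0008  0.0062]
```

{"op": "arm_command", "data": {"series": [{"dp": [0.05, 0.09, -0.073], "angular": [0.007, 0, 0.006], "gripper": 0}, {"dp": [0.05, 0, 0], "angular": [0, 0, 0], "gripper": 0}, {"dp": [0.05, 0, 0], "angular": [0, 0, 0], "gripper": 0}, {"dp": [0.04, 0, 0], "angular": [0, 0, 0], "gripper": 0}, {"dp": [0.04, 0, 0], "angular": [0, 0, 0], "gripper": 0}, {"dp": [0.04, 0, 0], "angular": [0, 0, 0], "gripper": 0}, {"dp": [0.04, 0, 0], "angular": [0, 0, 0], "gripper": 0}, {"dp": [0.04, 0, 0], "angular": [0, 0, 0], "gripper": 0}]}}

```text
clock: 7.4
position: [0.5816, -0.1207, 0.1973]
ee_rot: [-0.467, 0.532, -0.467, -0.531]
contact_force: [-0.7, -0.7, 4.6]
width: -0.0002
```

```bash
python3 - <<'E'
from m2 import *
gauge_state();to(fit.G(p,(.002,0,.166),0),down(.128+np.pi/2))
E
```

```text
clk 7.4 pos [ 0.5816 -0.1207  0.1973] gauge [0.     0.0011] F [-0.7 -0.7  4.6]
clk 7.4 pos [ 0.5816 -0.1207  0.1973] F [-0.7 -0.7  4.6] w -0.0002
 dp total/0.12: [ 0.2611 -0.0165 -0.0088]
 ang total/90deg: [ 0.0003 -0.0011  0.0003]
```

{"op": "arm_command", "data": {"series": [{"dp": [0.03, 0, 0], "angular": [0, 0, 0], "gripper": 0}, {"dp": [0.03, 0, 0], "angular": [0, 0, 0], "gripper": 0}, {"dp": [0.03, 0, 0], "angular": [0, 0, 0], "gripper": 0}, {"dp": [0.03, 0, 0], "angular": [0, 0, 0], "gripper": 0}, {"dp": [0.03, 0, 0], "angular": [0, 0, 0], "gripper": 0}, {"dp": [0.02, 0, 0], "angular": [0, 0, 0], "gripper": 0}, {"dp": [0.02, 0, 0], "angular": [0, 0, 0], "gripper": 0}, {"dp": [0.02, 0, 0], "angular": [0, 0, 0], "gripper": 0}]}}

```text
clock: 8.4
position: [0.5816, -0.1207, 0.1715]
ee_rot: [-0.467, 0.532, -0.467, -0.53]
contact_force: [-1.7, 0.6, 5.6]
width: 0.0001
```

{"op": "arm_command", "data": {"series": [{"dp": [0.02, 0, 0], "angular": [0, 0, 0], "gripper": 0}, {"dp": [0.02, 0, 0], "angular": [0, 0, 0], "gripper": 0}, {"dp": [0.02, 0, 0], "angular": [0, 0, 0], "gripper": 0}, {"dp": [0.02, 0, 0], "angular": [0, 0, 0], "gripper": 0}, {"dp": [0.02, 0, 0], "angular": [0, 0, 0], "gripper": 0}, {"dp": [0.02, 0, 0], "angular": [0, 0, 0], "gripper": 0}, {"dp": [0, 0, 0], "angular": [0, 0, 0], "gripper": 0}, {"dp": [0, 0, 0], "angular": [0, 0, 0], "gripper": 0}]}}

```text
clock: 9.4
position: [0.582, -0.1207, 0.1661]
ee_rot: [-0.467, 0.534, -0.466, -0.528]
contact_force: [-0.7, -0.5, 1.7]
width: 0.0003
```

{"op": "arm_command", "data": {"series": [{"dp": [0.03, 0, 0], "angular": [0, 0, 0], "gripper": 0}, {"dp": [0.03, 0, 0], "angular": [0, 0, 0], "gripper": 0}, {"dp": [-0.2, 0, 0], "angular": [0, 0, 0], "gripper": 0}, {"dp": [-0.3, 0, 0], "angular": [0, 0, 0], "gripper": 0}, {"dp": [-0.2, 0, 0.3], "angular": [0, 0, 0], "gripper": 0}, {"dp": [0, 0.2, 0.3], "angular": [0, 0, 0], "gripper": 0}, {"dp": [0, 0.2, 0.3], "angular": [0, 0, 0], "gripper": 0}, {"dp": [0, 0, 0], "angular": [0, 0, 0], "gripper": 0}]}}

```text
clock: 10.4
position: [0.5196, -0.0172, 0.2469]
ee_rot: [-0.468, 0.534, -0.466, -0.527]
contact_force: [0.4, -0.4, -0.1]
width: -0.0004
```

```bash
python3 m2.py w7; python3 - <<'E'
from m2 import *
T=save("top","top7")
u,v=proj(T,fit.G(p,(0,0,.166),0));c=T["depth"][int(v)-3:int(v)+4,int(u)-3:int(u)+4]
print("cap z by depth",[world(T,u+i,v+j)[2].round(3) for i in(-3,0,3) for j in(-3,0,3)])
T0=fit.T;u,v=proj(T0,fit.G(p,(0,0,.21),0));print("before",[world(T0,u+i,v+j)[2].round(3) for i in(-3,0,3) for j in(-3,0,3)])
w=cv2.resize(cv2.imread("pics/w7.png")[200:400,:400],None,fx=2,fy=2)
a=cv2.resize(T["image"][165:235,255:405],(800,373)[:2],interpolation=cv2.INTER_CUBIC)
im=np.vstack([cv2.resize(w,(600,300)),cv2.resize(a,(600,280))]);cv2.imwrite("pics/m7.png",im)
E
```

```text
clk 10.4 pos [ 0.5196 -0.0172  0.2469] gauge [-0.0483  0.1116] F [ 0.4 -0.4 -0.1]
clk 10.4 pos [ 0.5196 -0.0172  0.2469] F [ 0.4 -0.4 -0.1] w -0.0004
 dp total/0.12: [ 1.7252 -0.3871  0.454 ]
 ang total/90deg: [-0.0004 -0.0033  0.0057]
cap z by depth [np.float64(0.168), np.float64(0.165), np.float64(0.163), np.float64(0.17), np.float64(0.171), np.float64(0.167), np.float64(0.164), np.float64(0.164), np.float64(0.161)]
before [np.float64(0.214), np.float64(0.215), np.float64(0.21), np.float64(0.207), np.float64(0.21), np.float64(0.208), np.float64(0.208), np.float64(1.702), np.float64(1.702)]
```

View pics/m7.png

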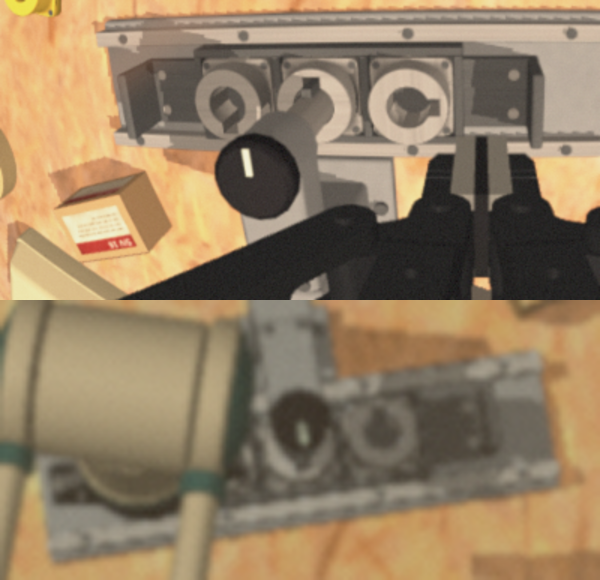

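```bash
python3 -c "from rig import *; print(sign_off())"
```

```text
the job is handed in; nothing more can be done
None
```

I slid the carriage about 38 mm to -y by its left push plate, so the middle hub (keyway pointing away from the column, like the shaft's key) sat under the shaft. I then pressed the cap down in small steps, withdrew the arm and handed the job in at about 10.5 s. `sign_off()` gave no verdict.

- **Centring, before pressing:** the close wrist view put the hub about 1 to 1.5 mm to -y of the shaft's axis. Rougher readings disagreed by a few millimetres: an early eye estimate of the tip gave 2.4 mm, and reading the hubs from the top camera gave 2 to 5 mm.
- **Shaft home:** the fingertips ended at z 0.166 m, the height given for home and below the 0.179 m where a wrong hub would stop it. The top camera's depth after withdrawing gave the cap at 0.161 to 0.171 m.
- **Force:** readings between steps on the cap never exceeded 6 N.
- **Last picture:** the shaft and key are in the middle hub's keyway. The middle and right hubs lie flat in both views; the arm hid the left hub from above, but it looks seated in the wrist view. The robot was touching nothing.
- **Bystanders:** I never came near the lampholder or the insulator, but I did not measure their positions again at the end.

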